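# Raise a brass barrel on the telescoping inspection riser

## Task

Pluck the solid round brass barrel (the tallest part) out of the pocket tray, stand it upright in the small cup of the telescoping riser and let go of it. Then press the riser's release button right down, and pull the column up by the tall knob on its top, past the first stop to the second, until it is fully extended. The column sinks when let go, so finish the program still gripping the knob and holding it fully up, still, with the barrel standing in the cup; leave the other parts in their pockets and the screwdriver and the bottle between them where they are.

Things in the scene. Friction and masses are not known exactly. Their poses are not given: they have to be found in the camera images.
- barrel: The part to take: solid brass drum standing upright, 18 mm diameter, 24 mm tall, about 30 to 60 g; the tallest part in the tray and the only solid round one. Origin: centre of its underside, z up its axis. At the start in one of the six tray pockets, underside 4 mm and top 28 mm above the table, so it stands 18 mm proud of the tray. Nothing else in the tray is taller than 17 mm above the table
- tray: Fixed dark steel pocket tray, 170 x 120 x 10 mm (along its x, y, z). Six square pockets 22 mm wide, 6 mm deep, centres at tray x = -50, 0, 50 mm and y = -25, +25 mm; five hold one part each, one is empty; all parts are brass. Origin: centre of its underside. It stands left or right of the middle, position and yaw vary
- riser: Fixed inspection riser on a base plate 200 x 90 x 12 mm. Its own x axis runs through, in a row: release button (x = -63 mm, on a square aluminium tower 42 x 44 mm, top 100 mm above the table), the telescoping column with the knob (x = 0) and the cup (x = +68 mm, on an arm from the column head). Position and yaw vary, on the side where the tray is not. Origin: on the column axis at table height
- cup: Small round grey cup carried by the column head, 34 mm outside, 26 mm inside, floor 2 mm above its origin, rim 8 mm above its origin. With the column down, its floor is 112 mm and its rim 118 mm above the table. Rises with the column. Origin: centre of its underside
- cup_floor (a point): Centre of the cup's inner floor, where the barrel's underside must stand; axes as the riser's
- knob: Round black knob on top of the column head, 22 mm diameter, 40 mm tall, upright; the handle to pull the column up by. Origin: centre of its underside, 109 mm above the table with the column down (top at 149 mm). The cup with the barrel stands 68 mm from it along the riser's +x (barrel top 136 mm above the table), so grip it with the fingers on either side along the riser's y
- knob_grip (a point): On the knob's axis, 28 mm above its underside (137 mm above the table with the column down): height at which the pads should hold it
- catch_top (a point): Centre of the top of the release button, 24 mm diameter, 111 mm above the table when up. It is pressed straight down 6 mm
- catch (a joint): Release button: 0 = up (column locked), 0.006 = fully down (unlocked from about 0.005). About 2.5 N moves it; it stops hard at 6 mm and stays down where it is left, with no need to keep pressing. While it is up a bolt locks the column down (about 2 mm of play)
- head_tube (a joint): How far the inner tube (knob and cup) is out of the middle tube: 0 = down, 0.050 m = at its stop (the first stop). Comes out first, at about 3 to 5 N pull
- mid_tube (a joint): How far the middle tube is out of the fixed tube: 0 = down, 0.050 m = at its stop (the second stop). Comes out after the inner tube has reached its stop, at about 8 to 12 N pull. Fully extended the knob is 100 mm higher than at the start. Springs and weight draw the column down again when it is let go
- collar_a: low brass collar (ring), outside 19 mm, hole 10 mm, 10 mm high, in a pocket of the tray; not wanted. Origin: centre of its underside
- block_a: small brass cube, 13 mm, in a pocket of the tray; not wanted. Origin: centre of its underside
- collar_b: second low brass collar (ring), outside 19 mm, hole 10 mm, 10 mm high, in a pocket of the tray; not wanted. Origin: centre of its underside
- block_b: second small brass cube, 13 mm, in a pocket of the tray; not wanted. Origin: centre of its underside
- screwdriver: loose screwdriver, 150 mm long, about 25 mm thick at most, lying between tray and riser; leave alone. Its x axis runs along it
- oil_bottle: small bottle, 32 mm across, 70 mm tall, standing beyond the screwdriver, between tray and riser; leave alone. Origin: centre of its underside

How it is judged:
By the outcome, as a careful person would: the job done as asked, in the order asked, and still so for the second after the job is handed in, while the arm keeps its last pose, push and grip.
It also fails if it takes over 61 s, if anything falls off the work surface, if the arm or the gripper's body presses on something with over 40 N, if the wrist force passes 120 N, or if a joint passes its speed limit or range.

## Robot

A 7-joint arm with a two-finger parallel gripper is mounted at the origin on the work surface. World frame = base frame: x ahead of the robot, y to its left, z up, the work surface at z = 0. Lengths are in m, angles in rad, forces in N, time in s.
With the tool pointing down it reaches from about 0.4 to 0.85 m from the base axis. Payload 10.4 kg.
Tool frame: the origin (TCP) lies midway between the tips of the shut fingers; the grasp point (between the pads) lies 19 mm behind it; z points along the fingers, y is the line along which they close (so a half turn about z gives the same grasp; the last joint's range is limited). The gripper opens to 85 mm and grips with 20 to 120 N. Pads are 22 mm wide; open, the fingers measure 114 mm over their backs; the gripper's body (76 mm by 85 mm) begins 54 mm behind the grasp point. The pads swing forward as they close: fully open they stand 13 mm farther back than shut.
Start: joints at [1.179, 0.332, -0.065, 1.46, 0.022, 1.35, -0.088], TCP at [0.225, -0.583, 0.231] pointing down, gripper open.
Joint ranges: [-2.6, 2.6], [-0.5, 2.12], [-1.47, 1.34], [0.16, 2.42], [-1.27, 4.41], [0.06, 2.06], [-2.6, 2.6]. Speed limits (rad/s): [2.22, 2.22, 2.79, 2.79, 3.14, 3.14, 3.14].

## Interface

Orientations are given as a 3x3 rotation matrix whose columns are the frame's x, y, z axes.
In Python, from rig import state, snapshot, job_done gives the robot as it stands.
- The arm moves only by the tool play_rows, never from a script. Its argument "series" is a list that holds one entry, the list of rows, each a list of 7 numbers: the shift along the tool's x, y, z in cm, then the turn, a rotation vector about the tool's x, y, z in rad, then the finger opening in cm, from 0 to 8.54. In form: [[[dx, dy, dz, wx, wy, wz, fingers], ...]]. A call has 1 to 20 rows; each row is the pose to reach, as a shift and turn from the pose commanded when the call began, along the tool's axes at that moment; what a row does not reach only later rows make up. A row lasts 1/12 s, in which the tool goes at most 41.7 mm and 7.16 degrees, less where a joint would pass 70% of its speed; a pose out of reach is approached as far as the arm can. A call with a gripper value outside its range is refused whole. The fingers move at their own pace and stop on an object; "squeeze" is the grip in N (left out, the last holds). Time passes only in rows, so rows that repeat a pose let the fingers close. It gives the time, the measured TCP pose, the force, the opening and the grip force at its end, in the units of the state.
- state(): the state, without advancing time (a new reading comes with each control period).
- snapshot(name): name is "scene" or "top"; returns a dict with "pixels" (480x640x3 uint8, red, green, blue), "z_map" (480x640 float32, m along the optical axis (not along the pixel's ray), 0 where there is no reading), "fovy" (degrees; the focal length in pixels is half the picture's height over the tangent of half this angle, whatever the lens; pixels are square), "cx", "cy" (the principal point, pixels), "camera_from_world" (4x4, takes a point from world to camera coordinates). Camera axes: x right, y up, looking along -z (the intrinsics and any distortion apply to the point x, -y, -z); pixel columns grow to the right and rows downward; lengths in m; the calibration is good to about 2 mm. A picture is of the moment at which its call begins.
- job_done(): hands the job in; it is judged then, once.
The state is a dict: "clock": time; "joints": joint angles; "qvel": joint speeds; "joint_torque": joint torques, N m; "tcp_pos": TCP position; "orientation": TCP orientation; "contact_force": force on the tool from outside, world axes, zero at the start; "wrist_torque": the same for the moment, N m; "finger_gap": finger opening in m; "grasp_force": force on a finger pad.
Only numpy, scipy, OpenCV 4.12 (cv2) and the standard library are available. Lean on these libraries where they do the work, as an engineer would, in place of code of your own. Each camera call takes 0.05 s, during which the arm holds its last target. There are 200 camera calls.

## Working session

There is one attempt and no reset: what is moved stays moved. The work goes in short steps, Python scripts to look and compute and a tool call to move; the robot and the scene stay as the last step left them, time stands still between calls to the robot, and variables do not carry over. Pictures are saved under pics/ and viewed, at most 10 in all, crops included, and the job is handed in when it is done.

Besides the shell and the picture viewer there is one more tool, called after "Call:" as name(argument=value, ...), one argument or row to a line, values as JSON. play_rows: Moves the arm, as the interface text tells. Its arguments: {"type":"object","properties":{"series":{"type":"array","items":{"type":"array","items":{"type":"array","items":{"type":"number"}}}},"squeeze":{"type":"number"}},"required":["series"]}

```bash
mkdir -p pics
cat > h.py <<'E'
import numpy as np, cv2
from rig import state, snapshot, job_done
def pts(s):
    z=s["z_map"]; H,W=z.shape; f=H/2/np.tan(np.radians(s["fovy"])/2)
    v,u=np.mgrid[:H,:W]
    c=np.stack([(u-s["cx"])/f*z,-(v-s["cy"])/f*z,-z,np.ones_like(z)],-1)
    p=(c@np.linalg.inv(s["camera_from_world"]).T)[...,:3]; p[z==0]=np.nan
    return p
E
python3 - <<'E'
from h import *
for n in ("top","scene"):
    s=snapshot(n); cv2.imwrite(f"pics/{n}0.png",s["pixels"][...,::-1]); np.savez(f"{n}0.npz",p=pts(s),rgb=s["pixels"])
    print(n,{k:s[k] for k in s if k not in("pixels","z_map")},(s["z_map"]==0).mean())
st=state();print(st)
E
```

```text
top {'fovy': 53.90837871109323, 'cx': 326.6878851867361, 'cy': 240.2393891534374, 'camera_from_world': array([[ 9.45821870e-04, -9.98470647e-01,  5.52763207e-02,
        -2.05268301e-02],
       [ 9.87303726e-01,  9.71253917e-03,  1.58546584e-01,
        -6.18744543e-01],
       [-1.58840984e-01,  5.44245606e-02,  9.85802977e-01,
        -6.96810753e-01],
       [ 0.00000000e+00,  0.00000000e+00,  0.00000000e+00,
         1.00000000e+00]])} 0.003935546875
scene {'fovy': 55.98428926315336, 'cx': 318.2642042998203, 'cy': 233.92430605925952, 'camera_from_world': array([[ 0.29762155,  0.95455405,  0.01574732, -0.17840095],
       [-0.79965096,  0.24024565,  0.55030934,  0.39699999],
       [ 0.52151679, -0.17637628,  0.83481234, -1.04713804],
       [ 0.        ,  0.        ,  0.        ,  1.        ]])} 0.004072265625
{'clock': 0.1, 'joints': array([ 1.17941124,  0.3327859 , -0.06471044,  1.46089246,  0.02158146,
        1.34989443, -0.08848421]), 'qvel': array([ 0.00033573, -0.00044666,  0.00090315, -0.0024829 , -0.00097489,
       -0.00088616, -0.00120763]), 'joint_torque': array([ 2.78291802e-03, -6.26747561e+01,  5.02047711e-02, -3.92432606e+01,
        1.64538121e-02,  6.98555581e-03, -8.30520821e-05]), 'tcp_pos': array([ 0.22518315, -0.58264876,  0.23059296]), 'orientation': array([[ 9.32751002e-01,  3.60520900e-01, -4.99006271e-04],
       [ 3.60521243e-01, -9.32750250e-01,  1.18476338e-03],
       [-3.83162654e-05, -1.28499159e-03, -9.99999174e-01]]), 'contact_force': array([-0.14024697,  0.6604335 ,  0.56059224]), 'wrist_torque': array([-0.0088436 , -0.02541131, -0.00279   ]), 'grasp_force': 0.0, 'finger_gap': 0.08525295693805231}
```

View pics/top0.png

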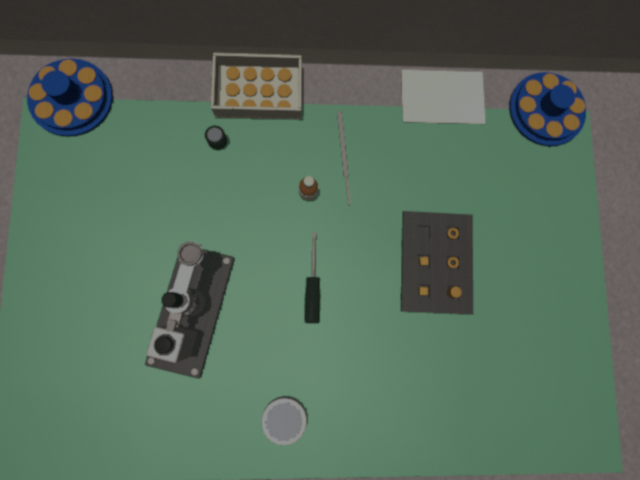

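View pics/scene0.png

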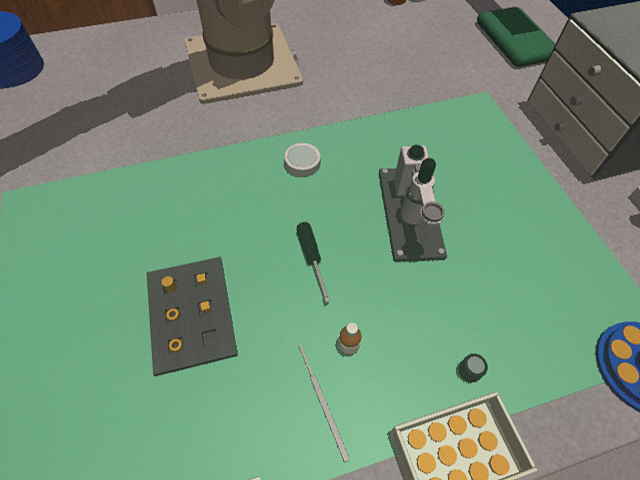

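Top view: tray at right with the barrel at about (456,293); riser at left with cup (191,254), knob (172,300) and button (165,344). The scene view agrees: barrel (168,284), cup (433,212), knob (427,170), button (416,153).

```bash
cat > m.py <<'E'
from h import *
def measure(P):
    x,y,z=P[...,0],P[...,1],P[...,2]; out={}
    def top(name,px,r,zl,zh):
        u,v=px; m=np.zeros(z.shape,bool); m[v-r:v+r,u-r:u+r]=1; m&=(z>zl)&(z<zh)
        q=P[m]; c,rad=cv2.minEnclosingCircle(q[:,:2].astype(np.float32)) if len(q) else ((0,0),0)
        out[name]=(len(q),q.mean(0).round(4),np.median(q[:,2]).round(4),np.round(c,4),round(rad,4))
    return top,out
E
python3 - <<'E'
from m import *
for n,L in (("top",dict(barrel=(456,293),cup=(191,254),knob=(172,300),but=(165,344))),("scene",dict(barrel=(168,284),cup=(433,212),knob=(427,165),but=(416,153)))):
    P=np.load(n+"0.npz")["p"]; top,out=measure(P)
    top("barrel",L["barrel"],14,.022,.034); top("cuprim",L["cup"],18,.113,.123); top("knob",L["knob"],18,.143,.154); top("button",L["but"],16,.1065,.116)
    for k in out: print(n,k,*out[k])
    z=P[...,2]; print("table z",np.nanmedian(z[(abs(z)<.01)]))
    m=(z>.005)&(z<.014)&(P[...,0]>.3)&(P[...,0]<.8)
    for sgn in (-1,1):
        for s in ([1,-1]):
            q=P[m&(P[...,1]*s>.0)]
            r=cv2.minAreaRect(q[:,:2].astype(np.float32)*1000); 
        # connected components
    k,lab,stt,cen=cv2.connectedComponentsWithStats(m.astype(np.uint8))
    for i in range(1,k):
        if stt[i,4]>800: print("comp",stt[i],np.round(cv2.minAreaRect(P[lab==i][:,:2].astype(np.float32)*1000),1) if 0 else cv2.minAreaRect(P[lab==i][:,:2].astype(np.float32)*1000))
E
```

```text
top barrel 98 [ 0.5394 -0.2276  0.0273] 0.0274 [ 0.5394 -0.2281] 0.009
top cuprim 228 [0.5878 0.1812 0.1165] 0.1167 [0.5877 0.1808] 0.0175
top knob 214 [0.522  0.1969 0.1476] 0.1479 [0.5226 0.1977] 0.0111
top button 244 [0.4609 0.2123 0.1102] 0.1103 [0.4607 0.2128] 0.0122
table z -5.853331267235973e-06
comp [ 401  211   72  104 6404] ((590.6984252929688, -205.36050415039062), (121.36296844482422, 170.56402587890625), 87.53520202636719)
comp [ 145  249   89  130 3410] ((510.3033447265625, 199.9688720703125), (89.8473129272461, 200.09266662597656), 75.782958984375)
scene barrel 114 [ 0.5396 -0.2274  0.028 ] 0.0284 [ 0.5383 -0.2279] 0.0093
scene cuprim 258 [0.5876 0.1815 0.1165] 0.117 [0.588  0.1824] 0.0179
scene knob 139 [0.5234 0.1967 0.1483] 0.1488 [0.522  0.1977] 0.0106
scene button 137 [0.4616 0.2126 0.111 ] 0.1111 [0.4609 0.213 ] 0.0123
table z 0.0010879779001574108
comp [ 379  168   69   93 2495] ((509.7546081542969, 201.06472778320312), (90.47503662109375, 201.52601623535156), 75.93294525146484)
comp [ 147  256   91  120 7527] ((588.941162109375, -205.20394897460938), (120.6735610961914, 171.51060485839844), 87.50535583496094)
```

```bash
cat >> h.py <<'E'
from scipy.spatial.transform import Rotation as R
def go(x,y,z,yaw):
    "tool-frame shift (cm) and turn to a tool-down pose; yaw (deg) = heading of tool x"
    s=state(); O=s["orientation"]; c,k=np.cos(np.radians(yaw)),np.sin(np.radians(yaw))
    T=np.array([[c,k,0],[k,-c,0],[0,0,-1]])
    print("shift",(O.T@(np.array([x,y,z])-s["tcp_pos"])*100).round(2),"turn",R.from_matrix(O.T@T).as_rotvec().round(4))
E
python3 -c "
from h import *
go(.539,-.228,.10,-2.5)"
```

```text
shift [ 42.06 -21.75  13.09] turn [-1.300e-03  3.000e-04  4.125e-01]
```

Call:
play_rows(
  series=[
    [[3,-1.5,1,0,0,0.05,4],[6,-3,2,0,0,0.1,4],[10,-5,3,0,0,0.15,4],[13.5,-7,4,0,0,0.2,4],[17,-8.8,5,0,0,0.25,4],[20.5,-10.6,6,0,0,0.3,4],[24,-12.4,7,0,0,0.35,4],[27.5,-14.2,8,0,0,0.41,4],[31,-16,9,-0.001,0,0.412,4],[34.5,-17.8,10,-0.001,0,0.412,4],[37.5,-19.4,11,-0.001,0,0.412,4],[40,-20.7,12,-0.001,0,0.412,4],[41.5,-21.5,12.7,-0.001,0,0.412,4],[42.06,-21.75,13.1,-0.001,0,0.412,4],[42.06,-21.75,13.1,-0.001,0,0.412,4],[42.06,-21.75,13.1,-0.001,0,0.412,4],[42.06,-21.75,13.1,-0.001,0,0.412,4]],
  ],
  squeeze=30,
)

```text
clock: 1.52
tcp_pos: [0.5384, -0.2305, 0.1007]
orientation: [[0.999, -0.046, 0.0], [-0.046, -0.999, -0.002], [0.0, 0.002, -1.0]]
contact_force: [0.3, -0.8, 0.0]
finger_gap: 0.0401
grasp_force: 0.0
```

```bash
python3 -c "
from h import *
go(.539,-.228,.012,-2.5); s=state(); print(s['clock'],s['tcp_pos'],s['finger_gap'],s['joints'],abs(s['qvel']).max(),s['contact_force'])"
```

```text
shift [ 0.05 -0.27  8.87] turn [ 0.002  -0.0002 -0.002 ]
1.5167 [ 0.53837811 -0.23048391  0.10071907] 0.040097220971314004 [ 0.56161357  0.36838533 -0.28588827  1.70858166  0.11753682  1.0805155
 -1.37790634] 0.005635627287493969 [ 0.30366289 -0.76649048  0.02975048]
```

Call:
play_rows(
  series=[
    [[0.05,-0.25,2,0.002,0,-0.002,4],[0.05,-0.25,4,0.002,0,-0.002,4],[0.05,-0.25,5.5,0.002,0,-0.002,4],[0.05,-0.25,6.5,0.002,0,-0.002,4],[0.05,-0.25,6.5,0.002,0,-0.002,4],[0.05,-0.25,6.5,0.002,0,-0.002,4]],
  ],
)

```text
clock: 2.02
tcp_pos: [0.5396, -0.227, 0.0357]
orientation: [[0.999, -0.042, 0.0], [-0.042, -0.999, 0.001], [0.0, -0.001, -1.0]]
contact_force: [0.2, 2.0, 0.1]
finger_gap: 0.0398
grasp_force: 0.0
```

```bash
python3 -c "
from h import *
go(.539,-.228,.012,-2.5)
s=snapshot('top');cv2.imwrite('pics/t1.png',cv2.resize(s['pixels'][190:340,380:530,::-1],(600,600)))
s=snapshot('scene');cv2.imwrite('pics/s1.png',s['pixels'][...,::-1])"
```

```text
shift [-0.05  0.11  2.37] turn [-0.0007 -0.0001  0.0012]
```

View pics/s1.png

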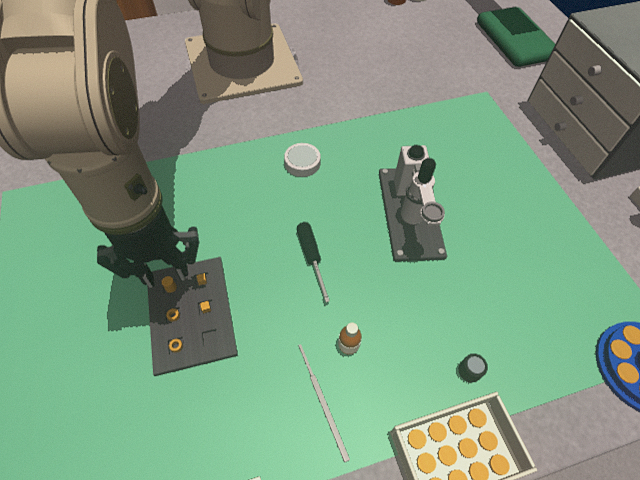

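The fingertips at about (148,282) and (183,272) straddle the barrel at (168,284), clear of the neighbouring cube at (203,279).

Call:
play_rows(
  series=[
    [[-0.05,0.1,1.2,0,0,0,4],[-0.05,0.1,2.0,0,0,0,4],[-0.05,0.1,2.4,0,0,0,4],[-0.05,0.1,2.4,0,0,0,4],[-0.05,0.1,2.4,0,0,0,4],[-0.05,0.1,2.4,0,0,0,1.2],[-0.05,0.1,2.4,0,0,0,1.2],[-0.05,0.1,2.4,0,0,0,1.2],[-0.05,0.1,2.4,0,0,0,1.2],[-0.05,0.1,2.4,0,0,0,1.2],[-0.05,0.1,2.4,0,0,0,1.2],[-0.05,0.1,2.4,0,0,0,1.2]],
  ],
  squeeze=30,
)

```text
clock: 3.12
tcp_pos: [0.5396, -0.2274, 0.0117]
orientation: [[0.999, -0.041, 0.001], [-0.041, -0.999, 0.0], [0.001, -0.0, -1.0]]
contact_force: [-0.2, -2.3, 4.7]
finger_gap: 0.0163
grasp_force: 29.5
```

Call:
play_rows(
  series=[
    [[0,0,-0.7,0,0,0,1.2],[0,0,-1.5,0,0,0,1.2],[0,0,-3,0,0,0,1.2],[0,0,-5,0,0,0,1.2],[0,0,-8,0,0,0,1.2],[0,0,-11,0,0,0,1.2],[0,0,-14,0,0,0,1.2],[0,0,-16.5,0,0,0,1.2],[0,0,-18,0,0,0,1.2],[0,0,-18.5,0,0,0,1.2],[0,0,-18.5,0,0,0,1.2]],
  ],
)

```text
clock: 4.03
tcp_pos: [0.5398, -0.227, 0.1978]
orientation: [[0.999, -0.041, 0.002], [-0.041, -0.999, 0.0], [0.002, -0.0, -1.0]]
contact_force: [0.4, -0.0, 0.1]
finger_gap: 0.0165
grasp_force: 29.5
```

```bash
python3 -c "
from h import *
s=snapshot('scene');st=state();p=np.append(st['tcp_pos'],1);c=s['camera_from_world']@p
f=240/np.tan(np.radians(s['fovy'])/2);u=int(s['cx']+f*c[0]/-c[2]);v=int(s['cy']+f*c[1]/c[2]);print(u,v,st['finger_gap'],st['tcp_pos'])
u0=max(0,u-60);v0=max(0,v-60)
cv2.imwrite('pics/s2.png',cv2.resize(s['pixels'][v0:v0+120,u0:u0+120,::-1],(600,600),interpolation=cv2.INTER_CUBIC))
P=pts(s);rgb=s['pixels'].astype(int)
m=(rgb[...,0]>rgb[...,2]*1.8)&(rgb[...,0]>60);w=np.zeros_like(m);w[v0:v0+120,u0:u0+120]=1;m&=w&(np.linalg.norm(P-st['tcp_pos'],axis=-1)<.035)
q=P[m];print(len(q),q.min(0),q.max(0),q.mean(0))
go(.588,.1815,.22,-14)"
```

```text
132 218 0.01673615464309453 [ 0.53919145 -0.22686126  0.19622957]
229 [ 0.53044941 -0.23390105  0.19095982] [ 0.54845507 -0.21977594  0.21653767] [ 0.54323298 -0.22650733  0.20795574]
shift [  3.21 -41.    -2.33] turn [-1.200e-03 -2.000e-04  2.035e-01]
```

View pics/s2.png

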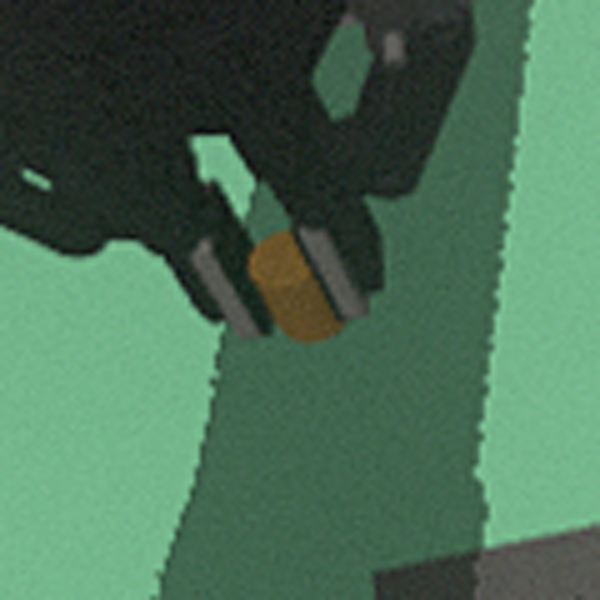

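The crop shows the barrel gripped upright between the pads at about (300,285) in the crop, its lower end protruding.

Call:
play_rows(
  series=[
    [[0.1,-1,-0.5,0,0,0.01,1.2],[0.2,-3,-1,0,0,0.02,1.2],[0.5,-6,-1.5,0,0,0.03,1.2],[0.7,-9,-2,0,0,0.045,1.2],[1,-12,-2.3,0,0,0.06,1.2],[1.2,-15,-2.3,0,0,0.075,1.2],[1.4,-18,-2.3,0,0,0.09,1.2],[1.6,-21,-2.3,0,0,0.105,1.2],[1.9,-24,-2.3,0,0,0.12,1.2],[2.1,-27,-2.3,0,0,0.135,1.2],[2.4,-30,-2.3,0,0,0.15,1.2],[2.6,-33,-2.3,0,0,0.165,1.2],[2.8,-36,-2.3,0,0,0.18,1.2],[3,-38.5,-2.3,0,0,0.19,1.2],[3.2,-40.2,-2.3,0,0,0.2,1.2],[3.2,-41,-2.3,0,0,0.2035,1.2],[3.2,-41,-2.3,0,0,0.2035,1.2],[3.2,-41,-2.3,0,0,0.2035,1.2],[3.2,-41,-2.3,0,0,0.2035,1.2],[3.2,-41,-2.3,0,0,0.2035,1.2]],
  ],
)

```text
clock: 5.75
tcp_pos: [0.5884, 0.1792, 0.2195]
orientation: [[0.97, -0.244, 0.0], [-0.244, -0.97, 0.0], [0.0, -0.0, -1.0]]
contact_force: [0.6, -0.3, -0.3]
finger_gap: 0.0164
grasp_force: 29.5
```

```bash
python3 -c "
from h import *
s=snapshot('scene');st=state();print(st['tcp_pos'],st['finger_gap'],st['joints'])
P=pts(s);rgb=s['pixels'].astype(int)
m=(rgb[...,0]>rgb[...,2]*1.8)&(rgb[...,0]>60)&(np.linalg.norm(P-st['tcp_pos'],axis=-1)<.035)
q=P[m];print(len(q),q.min(0),q.max(0),q.mean(0)) if len(q) else print('none')
go(.588,.1815,.135,-14)"
```

```text
[0.5883727  0.17946847 0.21967568] 0.016659945474233877 [ 0.01921852  0.35942978 -0.49839033  1.48470343  0.17337567  1.34101047
 -2.30919773]
167 [0.58163894 0.17270445 0.21297673] [0.59700393 0.18937339 0.23817248] [0.59296892 0.17967862 0.22898932]
shift [-0.09 -0.18  8.47] turn [-0.0004 -0.0002 -0.0023]
```

Call:
play_rows(
  series=[
    [[-0.05,-0.1,1,0,0,-0.001,1.2],[-0.1,-0.2,3,0,0,-0.002,1.2],[-0.1,-0.2,5,0,0,-0.002,1.2],[-0.1,-0.2,7,0,0,-0.002,1.2],[-0.1,-0.2,8,0,0,-0.002,1.2],[-0.1,-0.2,8.4,0,0,-0.002,1.2],[-0.1,-0.2,8.4,0,0,-0.002,1.2],[-0.1,-0.2,8.4,0,0,-0.002,1.2],[-0.1,-0.2,8.4,0,0,-0.002,1.2]],
  ],
)

```text
clock: 6.55
tcp_pos: [0.5884, 0.1836, 0.137]
orientation: [[0.971, -0.24, 0.002], [-0.24, -0.971, 0.002], [0.002, -0.002, -1.0]]
contact_force: [0.3, -0.6, -1.1]
finger_gap: 0.0161
grasp_force: 29.5
```

```bash
python3 -c "
from h import *
s=snapshot('scene');st=state();print(st['tcp_pos'],st['contact_force'])
go(.588,.1815,.1205,-14)
cv2.imwrite('pics/s3.png',cv2.resize(s['pixels'][130:250,370:490,::-1],(600,600),interpolation=cv2.INTER_CUBIC))"
```

```text
[0.58832419 0.18358252 0.13697165] [0.12461218 0.64713318 0.00496525]
shift [0.02 0.21 1.65] turn [-0.0019 -0.0017  0.0016]
```

View pics/s3.png

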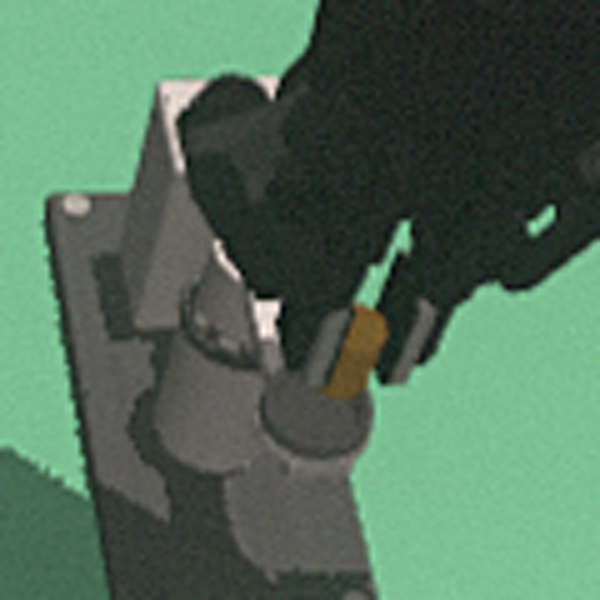

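The crop shows the barrel at (355,350), hanging just above the cup at (315,415); they agree apart from a 2 mm offset in y, which I correct now.

Call:
play_rows(
  series=[
    [[0,0.1,0,0,0,0,1.2],[0,0.2,0,0,0,0,1.2],[0,0.2,0.3,0,0,0,1.2],[0,0.2,0.6,0,0,0,1.2],[0,0.2,0.6,0,0,0,1.2],[0,0.2,0.6,0,0,0,1.2],[0,0.2,0.6,0,0,0,1.2],[0,0.2,0.6,0,0,0,1.2]],
  ],
)

```text
clock: 7.27
tcp_pos: [0.5872, 0.1815, 0.1298]
orientation: [[0.971, -0.24, 0.0], [-0.24, -0.971, 0.001], [0.0, -0.001, -1.0]]
contact_force: [-0.3, 0.0, 0.2]
finger_gap: 0.0163
grasp_force: 29.5
```

```bash
python3 -c "
from h import *
go(.588,.1815,.120,-14);print(state()['tcp_pos'])"
```

```text
shift [ 0.08 -0.02  0.98] turn [-0.0011 -0.0001  0.0017]
[0.58722543 0.18150276 0.12977742]
```

Call:
play_rows(
  series=[
    [[0.05,0,0.2,0,0,0,1.2],[0.08,0,0.4,0,0,0,1.2],[0.08,0,0.6,0,0,0,1.2],[0.08,0,0.75,0,0,0,1.2],[0.08,0,0.85,0,0,0,1.2],[0.08,0,0.95,0,0,0,1.2],[0.08,0,0.95,0,0,0,1.2],[0.08,0,0.95,0,0,0,1.2],[0.08,0,0.95,0,0,0,1.2]],
  ],
)

```text
clock: 8.02
tcp_pos: [0.588, 0.1813, 0.1203]
orientation: [[0.971, -0.24, 0.0], [-0.24, -0.971, 0.001], [0.0, -0.001, -1.0]]
contact_force: [-0.4, -1.0, -0.3]
finger_gap: 0.0167
grasp_force: 29.5
```

Call:
play_rows(
  series=[
    [[0,0,0.05,0,0,0,1.2],[0,0,0.1,0,0,0,1.2],[0,0,0.1,0,0,0,1.2],[0,0,0.1,0,0,0,1.2]],
  ],
)

```text
clock: 8.35
tcp_pos: [0.5882, 0.1813, 0.1196]
orientation: [[0.971, -0.24, 0.001], [-0.24, -0.971, 0.001], [0.001, -0.001, -1.0]]
contact_force: [0.9, -0.4, 2.8]
finger_gap: 0.0168
grasp_force: 29.8
```

Call:
play_rows(
  series=[
    [[0,0,0,0,0,0,1.7],[0,0,0,0,0,0,2.0],[0,0,0,0,0,0,2.5],[0,0,0,0,0,0,3.2],[0,0,0,0,0,0,4],[0,0,0,0,0,0,4],[0,0,-0.5,0,0,0,4],[0,0,-1.5,0,0,0,4],[0,0,-3.5,0,0,0,4],[0,0,-6,0,0,0,4],[0,0,-9,0,0,0,4],[0,0,-9,0,0,0,4],[0,0,-9,0,0,0,4]],
  ],
)

```text
clock: 9.43
tcp_pos: [0.589, 0.1817, 0.2121]
orientation: [[0.971, -0.24, 0.005], [-0.24, -0.971, 0.002], [0.004, -0.003, -1.0]]
contact_force: [-0.2, -1.1, -1.0]
finger_gap: 0.0398
grasp_force: 0.0
```

```bash
python3 -c "
from h import *
go(.4608,.2129,.209,-14)
s=snapshot('scene')
cv2.imwrite('pics/s4.png',cv2.resize(s['pixels'][130:250,370:490,::-1],(600,600),interpolation=cv2.INTER_CUBIC))"
```

```text
shift [-13.19   0.06   0.26] turn [-0.0032 -0.004   0.0017]
```

View pics/s4.png

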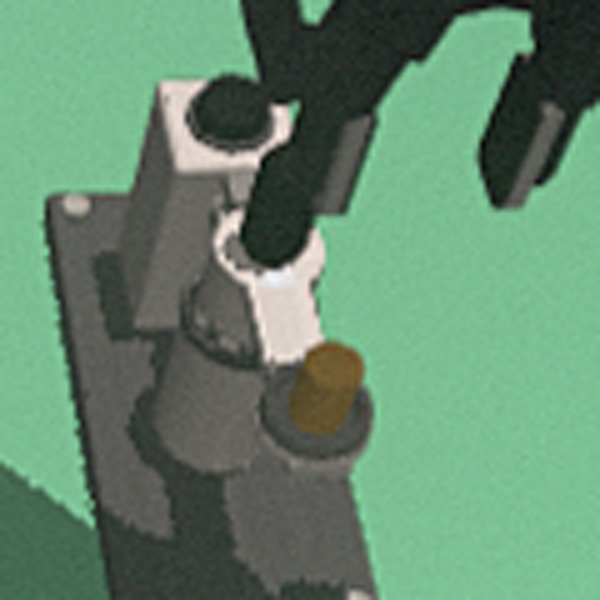

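The barrel stands upright in the cup, at (325,390) in the crop. The button is next.

Call:
play_rows(
  series=[
    [[-1,0,0,0,0,0,2],[-3,0,0,0,0,0,1],[-6,0,0,-0.001,-0.001,0,0],[-9,0,0,-0.003,-0.004,0,0],[-11.5,0,0,-0.003,-0.004,0.002,0],[-12.8,0.05,0.1,-0.003,-0.004,0.002,0],[-13.2,0.05,0.2,-0.003,-0.004,0.002,0],[-13.2,0.05,0.2,-0.003,-0.004,0.002,0],[-13.2,0.05,2.5,-0.003,-0.004,0.002,0],[-13.2,0.05,5,-0.003,-0.004,0.002,0],[-13.2,0.05,7,-0.003,-0.004,0.002,0],[-13.2,0.05,8.2,-0.003,-0.004,0.002,0],[-13.2,0.05,8.6,-0.003,-0.004,0.002,0],[-13.2,0.05,8.6,-0.003,-0.004,0.002,0],[-13.2,0.05,8.6,-0.003,-0.004,0.002,0],[-13.2,0.05,8.6,-0.003,-0.004,0.002,0]],
  ],
)

```text
clock: 10.82
tcp_pos: [0.4605, 0.2128, 0.1243]
orientation: [[0.97, -0.242, -0.003], [-0.242, -0.97, -0.0], [-0.003, 0.001, -1.0]]
contact_force: [1.0, 0.7, 0.0]
finger_gap: 0.0004
grasp_force: 0.0
```

```bash
python3 -c "
from h import *
go(.4608,.2129,.105,-14)"
```

```text
shift [ 0.03 -0.02  1.93] turn [ 0.0009  0.0026 -0.0006]
```

Call:
play_rows(
  series=[
    [[0,0,0.4,0,0.0026,0,0],[0,0,0.8,0,0.0026,0,0],[0,0,1.1,0,0.0026,0,0],[0,0,1.3,0,0.0026,0,0],[0,0,1.5,0,0.0026,0,0],[0,0,1.65,0,0.0026,0,0],[0,0,1.8,0,0.0026,0,0],[0,0,1.9,0,0.0026,0,0],[0,0,1.95,0,0.0026,0,0],[0,0,1.95,0,0.0026,0,0],[0,0,1.95,0,0.0026,0,0]],
  ],
)

```text
clock: 11.73
tcp_pos: [0.4597, 0.2125, 0.105]
orientation: [[0.97, -0.242, -0.001], [-0.242, -0.97, -0.002], [-0.001, 0.002, -1.0]]
contact_force: [-6.4, -4.1, 16.6]
finger_gap: -0.0002
grasp_force: 8.7
```

Call:
play_rows(
  series=[
    [[0,0,0.04,0,0,0,0],[0,0,0.04,0,0,0,0],[0,0,0.04,0,0,0,0]],
  ],
)

```text
clock: 11.98
tcp_pos: [0.4598, 0.2125, 0.105]
orientation: [[0.97, -0.242, -0.001], [-0.242, -0.97, -0.002], [-0.001, 0.002, -1.0]]
contact_force: [-8.8, -5.8, 21.0]
finger_gap: -0.0002
grasp_force: 10.8
```

Call:
play_rows(
  series=[
    [[0,0,-1,0,0,0,0],[0,0,-3,0,0,0,0],[0,0,-6,0,0,0,0],[0,0,-9,0,0,0,1],[0,0,-10,0,0,0,3],[0.5,0,-10,0,0,0,5],[2,0,-10,0,0,0,5.5],[4,0,-10,0,0,0,5.5],[5.5,0,-10,0,0,0,5.5],[6.4,0,-10,0,0,0,5.5],[6.4,0,-10,0,0,0,5.5],[6.4,0,-10,0,0,0,5.5],[6.4,0,-10,0,0,0,5.5]],
  ],
)

```text
clock: 13.07
tcp_pos: [0.521, 0.1977, 0.2028]
orientation: [[0.97, -0.241, -0.003], [-0.241, -0.97, -0.002], [-0.002, 0.002, -1.0]]
contact_force: [-0.3, -0.6, -0.2]
finger_gap: 0.0553
grasp_force: 0.0
```

```bash
python3 -c "
from h import *
go(.522,.1977,.116,-14)
from m import *
P=pts(snapshot('scene'));t,o=measure(P);t('but',(416,153),16,.09,.116);print(o,state()['tcp_pos'])"
```

```text
shift [ 0.12 -0.05  8.68] turn [0.0022 0.0023 0.0006]
{'but': (518, array([0.4629, 0.2085, 0.1008]), np.float64(0.1009), array([0.461 , 0.2128]), 0.0286)} [0.52103218 0.19768544 0.20304083]
```

Call:
play_rows(
  series=[
    [[0.05,0,1,0.002,0.002,0,5.5],[0.1,0,3,0.002,0.002,0,5.5],[0.1,0,5,0.002,0.002,0,5.5],[0.1,0,7,0.002,0.002,0,5.5],[0.1,0,8,0.002,0.002,0,5.5],[0.1,0,8.5,0.002,0.002,0,5.5],[0.1,0,8.7,0.002,0.002,0,5.5],[0.1,0,8.7,0.002,0.002,0,5.5],[0.1,0,8.7,0.002,0.002,0,5.5],[0.1,0,8.7,0.002,0.002,0,5.5]],
  ],
)

```text
clock: 13.95
tcp_pos: [0.5233, 0.197, 0.1172]
orientation: [[0.97, -0.242, 0.002], [-0.242, -0.97, 0.0], [0.002, -0.001, -1.0]]
contact_force: [-0.7, -0.1, 0.6]
finger_gap: 0.0551
grasp_force: 0.0
```

```bash
python3 -c "
from h import *
go(.522,.1977,.116,-14)"
```

```text
shift [-0.14 -0.04  0.12] turn [-0.0008 -0.0021 -0.0004]
```

Close on the knob, firmly.

Call:
play_rows(
  series=[
    [[-0.1,-0.05,0.1,0,-0.002,0,5],[-0.1,-0.05,0.1,0,-0.002,0,4],[-0.1,-0.05,0.1,0,-0.002,0,3.2],[-0.1,-0.05,0.1,0,-0.002,0,2.7],[-0.1,-0.05,0.1,0,-0.002,0,2.3],[-0.1,-0.05,0.1,0,-0.002,0,2.0],[-0.1,-0.05,0.1,0,-0.002,0,1.0],[-0.1,-0.05,0.1,0,-0.002,0,1.0],[-0.1,-0.05,0.1,0,-0.002,0,1.0],[-0.1,-0.05,0.1,0,-0.002,0,1.0]],
  ],
  squeeze=70,
)

```text
clock: 14.78
tcp_pos: [0.522, 0.1972, 0.1155]
orientation: [[0.97, -0.242, -0.001], [-0.242, -0.97, -0.0], [-0.001, 0.0, -1.0]]
contact_force: [-1.9, -3.1, 6.2]
finger_gap: 0.02
grasp_force: 68.3
```

Call:
play_rows(
  series=[
    [[0,0,-0.1,0,0,0,1],[0,0,-0.3,0,0,0,1],[0,0,-0.6,0,0,0,1],[0,0,-0.9,0,0,0,1],[0,0,-1.2,0,0,0,1],[0,0,-1.5,0,0,0,1],[0,0,-1.8,0,0,0,1],[0,0,-2.1,0,0,0,1],[0,0,-2.4,0,0,0,1],[0,0,-2.7,0,0,0,1],[0,0,-3,0,0,0,1],[0,0,-3.3,0,0,0,1],[0,0,-3.6,0,0,0,1],[0,0,-3.9,0,0,0,1],[0,0,-4.2,0,0,0,1],[0,0,-4.4,0,0,0,1],[0,0,-4.5,0,0,0,1],[0,0,-4.5,0,0,0,1]],
  ],
)

```text
clock: 16.28
tcp_pos: [0.5219, 0.1974, 0.1604]
orientation: [[0.97, -0.242, -0.001], [-0.242, -0.97, 0.0], [-0.001, 0.0, -1.0]]
contact_force: [-1.2, -4.3, -4.3]
finger_gap: 0.0201
grasp_force: 68.5
```

```bash
python3 -c "
from h import *
go(.522,.1977,.216,-14)
s=snapshot('scene')
cv2.imwrite('pics/s5.png',cv2.resize(s['pixels'][90:250,370:530,::-1],(600,600),interpolation=cv2.INTER_CUBIC))"
```

```text
shift [-0.01 -0.03 -5.56] turn [ 0.0001  0.0013 -0.0004]
```

View pics/s5.png

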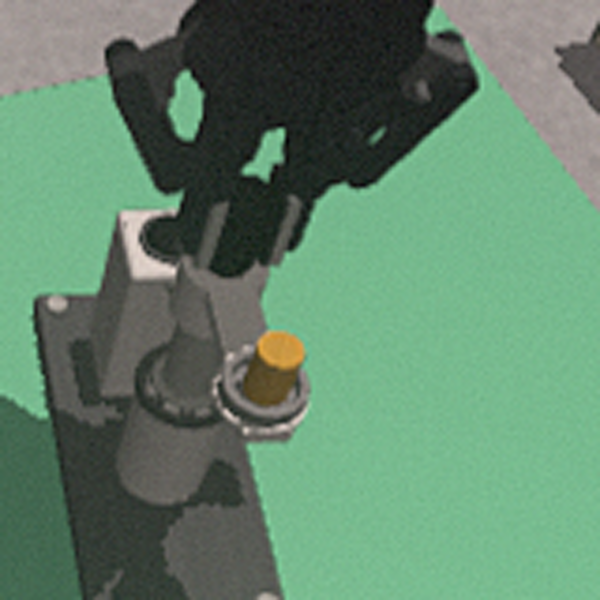

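The column is rising with the knob gripped at (240,230), and the barrel stands in the cup at (275,370). Next comes the first stop, taken slowly, and on towards the second.

Call:
play_rows(
  series=[
    [[0,0,-0.1,0,0,0,1],[0,0,-0.2,0,0,0,1],[0,0,-0.35,0,0,0,1],[0,0,-0.5,0,0,0,1],[0,0,-0.65,0,0,0,1],[0,0,-0.8,0,0,0,1],[0,0,-1.0,0,0,0,1],[0,0,-1.3,0,0,0,1],[0,0,-1.6,0,0,0,1],[0,0,-1.9,0,0,0,1],[0,0,-2.2,0,0,0,1],[0,0,-2.5,0,0,0,1],[0,0,-2.8,0,0,0,1],[0,0,-3.1,0,0,0,1],[0,0,-3.4,0,0,0,1],[0,0,-3.7,0,0,0,1],[0,0,-4.0,0,0,0,1],[0,0,-4.3,0,0,0,1],[0,0,-4.5,0,0,0,1],[0,0,-4.5,0,0,0,1]],
  ],
)

```text
clock: 18.0
tcp_pos: [0.522, 0.1974, 0.2056]
orientation: [[0.97, -0.242, -0.001], [-0.242, -0.97, 0.0], [-0.001, 0.0, -1.0]]
contact_force: [-1.9, -3.9, -10.3]
finger_gap: 0.0198
grasp_force: 68.8
```

Call:
play_rows(
  series=[
    [[0,0,-0.15,0,0,0,1],[0,0,-0.3,0,0,0,1],[0,0,-0.45,0,0,0,1],[0,0,-0.6,0,0,0,1],[0,0,-0.75,0,0,0,1],[0,0,-0.87,0,0,0,1],[0,0,-0.95,0,0,0,1],[0,0,-1.02,0,0,0,1],[0,0,-1.08,0,0,0,1],[0,0,-1.12,0,0,0,1],[0,0,-1.12,0,0,0,1],[0,0,-1.12,0,0,0,1]],
  ],
)

```text
clock: 19.0
tcp_pos: [0.5219, 0.1974, 0.2161]
orientation: [[0.97, -0.242, -0.002], [-0.242, -0.97, 0.0], [-0.002, 0.0, -1.0]]
contact_force: [-0.4, -4.7, -14.1]
finger_gap: 0.0199
grasp_force: 68.9
```

Call:
play_rows(
  series=[
    [[0,0,-0.04,0,0,0,1],[0,0,-0.08,0,0,0,1],[0,0,-0.12,0,0,0,1],[0,0,-0.12,0,0,0,1],[0,0,-0.12,0,0,0,1],[0,0,-0.12,0,0,0,1]],
  ],
  squeeze=80,
)

```text
clock: 19.5
tcp_pos: [0.5216, 0.1973, 0.2164]
orientation: [[0.97, -0.242, -0.003], [-0.242, -0.97, 0.0], [-0.003, 0.001, -1.0]]
contact_force: [1.7, -2.3, -25.8]
finger_gap: 0.0196
grasp_force: 79.1
```

```bash
python3 -c "
from h import *
st=state();print(st['tcp_pos'],st['contact_force'])
s=snapshot('scene')
P=pts(s);rgb=s['pixels'].astype(int)
m=(rgb[...,0]>rgb[...,2]*1.8)&(rgb[...,0]>60)&(np.linalg.norm(P-[.588,.1815,.224],axis=-1)<.04)
q=P[m];print(len(q),q.min(0),q.max(0),q.mean(0))
cv2.imwrite('pics/s6.png',cv2.resize(s['pixels'][50:250,350:550,::-1],(600,600),interpolation=cv2.INTER_CUBIC))"
```

```text
[0.5215905  0.19725003 0.21641268] [  1.70357703  -2.33929322 -25.7505493 ]
265 [0.57930194 0.17368901 0.21307697] [0.59631465 0.19198851 0.23872533] [0.59038615 0.18013992 0.22970128]
```

View pics/s6.png

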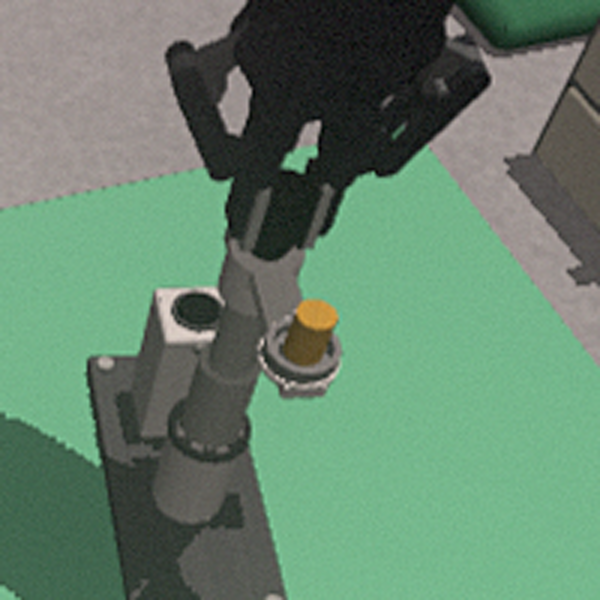

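Both tube sections are out and the barrel stands in the cup at (312,335) in the crop. The pull force jumped to 26 N with no further travel, so this is the second stop. A short hold to check it is still, then hand in.

Call:
play_rows(
  series=[
    [[0,0,0,0,0,0,1],[0,0,0,0,0,0,1],[0,0,0,0,0,0,1],[0,0,0,0,0,0,1],[0,0,0,0,0,0,1],[0,0,0,0,0,0,1],[0,0,0,0,0,0,1],[0,0,0,0,0,0,1]],
  ],
)

```text
clock: 20.22
tcp_pos: [0.5216, 0.1972, 0.2164]
orientation: [[0.97, -0.242, -0.003], [-0.242, -0.97, 0.0], [-0.003, 0.001, -1.0]]
contact_force: [1.6, -2.5, -25.3]
finger_gap: 0.0197
grasp_force: 79.1
```

```bash
python3 -c "
from h import *
s=state();print(s['tcp_pos'],s['contact_force'],abs(s['qvel']).max())
if s['tcp_pos'][2]>.2155 and s['contact_force'][2]<-18: print(job_done())"
```

```text
[0.52160315 0.19723285 0.21643454] [  1.58591019  -2.47711116 -25.32732114] 0.0014862113935086986
the job is handed in; nothing more can be done
None
```

I handed the job in at about 20 s: the barrel stands in the cup, the button is pressed down, and the arm is gripping the knob and holding the column still at its second stop. The verdict was not shown.

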